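# Flip the lens stock tags to match the bins

## Robot

A 6-joint arm with a two-finger parallel gripper is mounted at the origin on the work surface. World frame = base frame: x ahead of the robot, y to its left, z up, the work surface at z = 0. Lengths are in mm, angles in rad, forces in N, time in s.
With the tool pointing down it reaches from about 350 to 725 mm from the base axis. Payload 6 kg.
Tool frame: the origin (TCP) lies at the very end of the fingers, on their centre line; the grasp point (between the pads) lies 19 mm behind it; z points along the fingers, y is the line along which they close (so a half turn about z gives the same grasp; the last joint's range is limited). The gripper opens to 85 mm and grips with 20 to 120 N. Pads are 22 mm wide; open, the fingers measure 114 mm over their backs; the gripper's body (76 mm by 85 mm) begins 54 mm behind the grasp point. The pads swing forward as they close: fully open they stand 13 mm farther back than shut.
Start: joints at [-0.852, 0.04, 0.085, 0, -1.615, -0.334], TCP at [225.231, -556.098, 231.261] pointing down, gripper open.
Joint ranges: [-2.56, 2.56], [-1.29, 2.01], [-1.08, 1.49], [-3.29, 1.98], [-2.81, -0.18], [-2.99, 2.99]. Speed limits (rad/s): [2.57, 2.57, 3.01, 3.14, 3.14, 3.14].

## Interface

Orientations are given as a rotation vector (axis times angle).
In Python, from cell import manip gives the robot as it stands. The module is installed in compiled form; this text tells all that it offers. Calls block until the motion is done:
- manip.goto(position, orientation): joint-space move of the TCP to a pose.
- manip.move_linear(position, v=150, frame=None, contact_N=None): straight line of the TCP; frame=None keeps the orientation; v is the mean speed in mm/s. With contact_N (N) it stops when the force on the tool has changed by that much, and returns True; else False.
- manip.move_joints(angles): joint-space move.
- manip.open_gripper() and manip.grasp(effort=None): open the fingers fully, or close them until they stop; effort is the grip in N (None keeps the last).
- manip.pause(seconds).
- manip.solve_ik(position, orientation): joint angles nearest the present ones, or None.
- manip.state(): the state.
- manip.camera(name): name is "side" or "top" or "wrist"; returns the picture (400x640x3 uint8, red, green, blue); there is no depth.
- manip.get_calibration(name): a dict with "K" (3x3 intrinsics, pixels), "xyz" and "rotation" of the camera in the world; the wrist camera has in their place "tool_from_camera" (4x4, takes a point from camera to tool coordinates, whose origin is the TCP and whose axes are the flange's). Camera axes: x right, y down, z forward; pixel columns grow to the right and rows downward; lengths in mm; the calibration is good to about 2 mm. A picture is of the moment at which its call begins: read the wrist's pose just before it. get_calibration takes no time and is no camera call.
A pose or a line that the arm cannot do raises manip.MotionError and nothing moves.
- manip.job_done(): hands the job in; it is judged then, once.
Trained networks look in the newest picture that a camera, given by its name, has taken for a name from the list of things; names that differ only in an ending like _2 or _b are one class to them, and where a whole thing is asked for, a point or a joint stands for the part that bears it (a point fixed in the world has none). Each returns a list of dicts, best first, with "score" (0 to 1); they miss things now and then, are a little off and sometimes report something else, mostly with a low value. They report only what shows in the picture. A call takes as long as a camera call.
- manip.look_for(camera, query): "at" ([column, row] in pixels, amid what is visible of it).
- manip.outline_of(camera, query): "pixels" (400x640 bool, what is visible of it) and "at" ([column, row] in pixels, amid what is visible of it).
The state is a dict: "time_s": time; "joints": joint angles; "qd": joint speeds; "joint_efforts": joint torques, N m; "ee_pos": TCP position; "tool_rot": TCP orientation; "wrist_force": force on the tool from outside, world axes, zero at the start; "ft_torque": the same for the moment, N m; "grip_width": finger opening in mm; "gripper_force": force on a finger pad.
Only numpy, scipy, OpenCV 4.12 (cv2) and the standard library are available. Lean on these libraries where they do the work, as an engineer would, in place of code of your own. Each camera call takes 0.05 s, during which the arm holds its last target. There are 200 camera calls.

## Task

Each lens bin on the wooden board has a flip tag standing just behind it, on the side away from the robot. With light pushes of a fingertip, tip over every tag that is wrong, so that the tags of the full bins lie with their green face up and the tag of any bin that is not full lies with its red face up. Do not pinch or force the tags, do not pick anything up, and leave the bins and the other things where they are.

Things in the scene. Friction and masses are not known exactly. Their poses are not given: they have to be found in the camera images.
- board: wooden stock board, 270 x 470 x 12 mm, fixed flat on the table; origin at the centre of its underside, x across it away from the robot, y along its length to the robot's left, z up. Four bins stand in a row along y on it, pitch 110 mm, with one tag stand just beyond each bin (farther from the robot, centres 105 mm apart along the board's x; the next bin's centre is over 145 mm away): a tag belongs to the bin it stands behind. It may be shifted or turned by up to 0.2 rad
- bin_a: loose white lens bin, 110 (x) x 94 (y) x 32 mm high, open on top, standing on the board; FULL: two complete rows of orange-rimmed round lenses on edge, their tops 49 mm above the bin's underside; origin at the centre of its underside. Any bin may stand in any of the four places
- bin_b: loose white lens bin, 110 (x) x 94 (y) x 32 mm high, open on top, standing on the board; FULL: two complete rows of silver-rimmed round lenses on edge, their tops 49 mm above the bin's underside; origin at the centre of its underside. Any bin may stand in any of the four places
- bin_c: loose white lens bin, 110 (x) x 94 (y) x 32 mm high, open on top, standing on the board; FULL: two complete rows of orange-rimmed round lenses on edge, their tops 49 mm above the bin's underside; origin at the centre of its underside. Any bin may stand in any of the four places
- bin_d: loose white lens bin, 110 (x) x 94 (y) x 32 mm high, open on top, standing on the board; NOT full: only two silver-rimmed lenses left at its far end; origin at the centre of its underside. Any bin may stand in any of the four places
- tag_1: tag stand fixed on the board, grey base 62 (x) x 50 (y) mm with two cheeks to 26 mm high; origin at the centre of its underside (on the board's top, 12 mm above the table), axes parallel to the board's. Its flap turns about a horizontal pin parallel to x, 18 mm above the origin, and is 45 mm wide (x), 4 mm thick and reaches 42 mm from the pin. Any stand may be in any of the four places
- flap_1 (a joint): angle of the flap of tag_1, rad: 0 upright, +0.75 leaning fully to +y (board's left) with its GREEN face up, -0.75 leaning fully to -y with its RED face up; stops at both ends. Free-swinging, 30 g: it falls to a stop by its own weight from either side of upright, and rests there with its free edge 29 mm to that side and 31 mm above the pin. Pushed at its free edge towards the stand by about 1 N it swings up and falls over to the other side
- tag_2: tag stand fixed on the board, grey base 62 (x) x 50 (y) mm with two cheeks to 26 mm high; origin at the centre of its underside (on the board's top, 12 mm above the table), axes parallel to the board's. Its flap turns about a horizontal pin parallel to x, 18 mm above the origin, and is 45 mm wide (x), 4 mm thick and reaches 42 mm from the pin. Any stand may be in any of the four places
- flap_2 (a joint): angle of the flap of tag_2, rad: 0 upright, +0.75 leaning fully to +y (board's left) with its GREEN face up, -0.75 leaning fully to -y with its RED face up; stops at both ends. Free-swinging, 30 g: it falls to a stop by its own weight from either side of upright, and rests there with its free edge 29 mm to that side and 31 mm above the pin. Pushed at its free edge towards the stand by about 1 N it swings up and falls over to the other side
- tag_3: tag stand fixed on the board, grey base 62 (x) x 50 (y) mm with two cheeks to 26 mm high; origin at the centre of its underside (on the board's top, 12 mm above the table), axes parallel to the board's. Its flap turns about a horizontal pin parallel to x, 18 mm above the origin, and is 45 mm wide (x), 4 mm thick and reaches 42 mm from the pin. Any stand may be in any of the four places
- flap_3 (a joint): angle of the flap of tag_3, rad: 0 upright, +0.75 leaning fully to +y (board's left) with its GREEN face up, -0.75 leaning fully to -y with its RED face up; stops at both ends. Free-swinging, 30 g: it falls to a stop by its own weight from either side of upright, and rests there with its free edge 29 mm to that side and 31 mm above the pin. Pushed at its free edge towards the stand by about 1 N it swings up and falls over to the other side
- tag_4: tag stand fixed on the board, grey base 62 (x) x 50 (y) mm with two cheeks to 26 mm high; origin at the centre of its underside (on the board's top, 12 mm above the table), axes parallel to the board's. Its flap turns about a horizontal pin parallel to x, 18 mm above the origin, and is 45 mm wide (x), 4 mm thick and reaches 42 mm from the pin. Any stand may be in any of the four places
- flap_4 (a joint): angle of the flap of tag_4, rad: 0 upright, +0.75 leaning fully to +y (board's left) with its GREEN face up, -0.75 leaning fully to -y with its RED face up; stops at both ends. Free-swinging, 30 g: it falls to a stop by its own weight from either side of upright, and rests there with its free edge 29 mm to that side and 31 mm above the pin. Pushed at its free edge towards the stand by about 1 N it swings up and falls over to the other side
- spare_lens: loose trial lens lying flat, orange rim 38 mm wide with a short handle, 5 mm thick; a loose bystander, leave it alone; origin at its underside
- pen_torch: pen torch 130 x 16 x 16 mm lying along its y; a loose bystander, leave it alone; origin at its underside
- spray: spray bottle 48 mm wide, 130 mm high; a loose bystander, leave it alone; origin at its underside
- pot: blue ceramic cup 76 mm wide, 95 mm high; a loose bystander, leave it alone; origin at its underside
- lens_case: blue spectacle case 70 x 160 x 50 mm; a loose bystander, leave it alone; origin at its underside
- occluder: black occluder paddle, 155 mm long, 5 mm thick; a loose bystander, leave it alone; origin at its underside
- ruler: yellow ruler 160 x 26 x 5 mm; a loose bystander, leave it alone; origin at its underside

How it is judged (in metres and radians):
At the end, for the whole second after the job is handed in: the three tags behind full bins lean to the green side (flap joint above 0.6 rad), the tag behind the bin that is not full leans to the red side (below -0.6 rad), all flaps at rest, and every bin is within 15 mm of where it stood ((horizontal distance between tag_1 and bin_a above 0.13 m or value of joint flap_1 above 0.6 rad) and (horizontal distance between tag_1 and bin_b above 0.13 m or value of joint flap_1 above 0.6 rad) and (horizontal distance between tag_1 and bin_c above 0.13 m or value of joint flap_1 above 0.6 rad) and (horizontal distance between tag_1 and bin_d above 0.13 m or value of joint flap_1 below -0.6 rad) and (horizontal distance between tag_2 and bin_a above 0.13 m or value of joint flap_2 above 0.6 rad) and (horizontal distance between tag_2 and bin_b above 0.13 m or value of joint flap_2 above 0.6 rad) and (horizontal distance between tag_2 and bin_c above 0.13 m or value of joint flap_2 above 0.6 rad) and (horizontal distance between tag_2 and bin_d above 0.13 m or value of joint flap_2 below -0.6 rad) and (horizontal distance between tag_3 and bin_a above 0.13 m or value of joint flap_3 above 0.6 rad) and (horizontal distance between tag_3 and bin_b above 0.13 m or value of joint flap_3 above 0.6 rad) and (horizontal distance between tag_3 and bin_c above 0.13 m or value of joint flap_3 above 0.6 rad) and (horizontal distance between tag_3 and bin_d above 0.13 m or value of joint flap_3 below -0.6 rad) and (horizontal distance between tag_4 and bin_a above 0.13 m or value of joint flap_4 above 0.6 rad) and (horizontal distance between tag_4 and bin_b above 0.13 m or value of joint flap_4 above 0.6 rad) and (horizontal distance between tag_4 and bin_c above 0.13 m or value of joint flap_4 above 0.6 rad) and (horizontal distance between tag_4 and bin_d above 0.13 m or value of joint flap_4 below -0.6 rad) and velocity of joint flap_1 between -0.2 and 0.2 rad/s and velocity of joint flap_2 between -0.2 and 0.2 rad/s and velocity of joint flap_3 between -0.2 and 0.2 rad/s and velocity of joint flap_4 between -0.2 and 0.2 rad/s and distance of each of bin_a, bin_b, bin_c, bin_d from where it was at the start of the episode below 0.015 m); the robot touches nothing.
It fails at once if a lens bin is shoved or lifted more than 15 mm from its place (distance of any of bin_a, bin_b, bin_c, bin_d from where it was at the start of the episode above 0.015 m).
It fails at once if a bystander is moved more than 20 mm (distance of any of spare_lens, pen_torch, spray, pot, lens_case, occluder, ruler from where it was at the start of the episode above 0.02 m).
It fails at once if a tag is pinched or forced: more than 15 N between the fingers and a tag (contact force between the fingers and tag_1 above 15 N or contact force between the fingers and tag_2 above 15 N or contact force between the fingers and tag_3 above 15 N or contact force between the fingers and tag_4 above 15 N).
It also fails if it takes over 58 s, if anything falls off the work surface, if the arm or the gripper's body presses on something with over 40 N, if the wrist force passes 120 N, or if a joint passes its speed limit or range.

## Working session

There is one attempt and no reset: what is moved stays moved. The work goes in short steps, each a Python script; the robot and the scene stay as the last script left them, time stands still between calls to the robot, and variables do not carry over. Pictures are saved under pics/ and viewed, at most 10 in all, crops included, and the job is handed in when it is done.

```bash
mkdir -p pics
python3 - <<'E'
from cell import manip
import cv2, numpy as np
for n in ("top","side"):
    im=manip.camera(n); cv2.imwrite(f"pics/{n}0.png",im[:,:,::-1])
    c=manip.get_calibration(n); print(n,{k:np.round(v,3).tolist() for k,v in c.items()})
    for q in ("board","bin","tag","bin_a","tag_1"):
        try: print(q,[(np.round(d["at"]).tolist(),round(d["score"],2)) for d in manip.look_for(n,q)])
        except Exception as e: print(q,e)
E
```

```text
top {'K': [[502.898, 0.0, 320.169], [0.0, 502.898, 191.869], [0.0, 0.0, 1.0]], 'xyz': [517.367, -19.447, 1447.631], 'rotation': [-2.205, 2.18, -0.048]}
board [([334.0, 215.0], 0.95), ([394.0, 230.0], 0.5)]
bin [([354.0, 224.0], 0.81), ([394.0, 229.0], 0.69), ([276.0, 217.0], 0.58)]
tag [([280.0, 181.0], 0.96), ([396.0, 195.0], 0.93), ([322.0, 185.0], 0.84), ([360.0, 191.0], 0.56)]
bin_a [([354.0, 224.0], 0.81), ([394.0, 229.0], 0.69), ([276.0, 217.0], 0.58)]
tag_1 [([280.0, 181.0], 0.96), ([396.0, 195.0], 0.93), ([322.0, 185.0], 0.84), ([360.0, 191.0], 0.56)]
side {'K': [[486.924, 0.0, 322.042], [0.0, 486.924, 197.253], [0.0, 0.0, 1.0]], 'xyz': [513.732, 887.211, 844.11], 'rotation': [-0.137, 2.828, -1.281]}
board [([378.0, 228.0], 0.65), ([329.0, 167.0], 0.18)]
bin [([362.0, 181.0], 0.81), ([357.0, 209.0], 0.72), ([368.0, 158.0], 0.7), ([351.0, 244.0], 0.67)]
tag [([318.0, 205.0], 0.79), ([325.0, 180.0], 0.63), ([331.0, 160.0], 0.6), ([307.0, 236.0], 0.6)]
bin_a [([362.0, 181.0], 0.81), ([357.0, 209.0], 0.72), ([368.0, 158.0], 0.7), ([351.0, 244.0], 0.67)]
tag_1 [([318.0, 205.0], 0.79), ([325.0, 180.0], 0.63), ([331.0, 160.0], 0.6), ([307.0, 236.0], 0.6)]
```

View pics/top0.png

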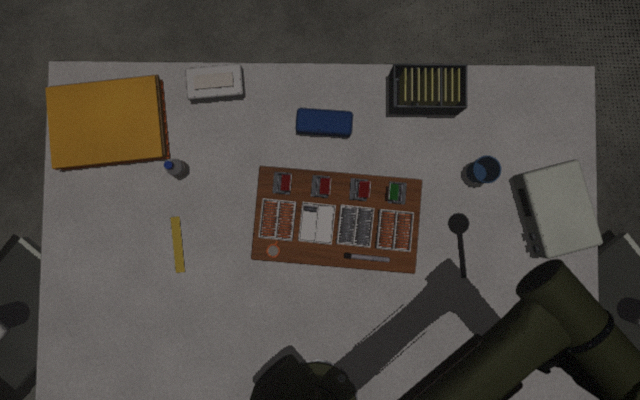

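View pics/side0.png

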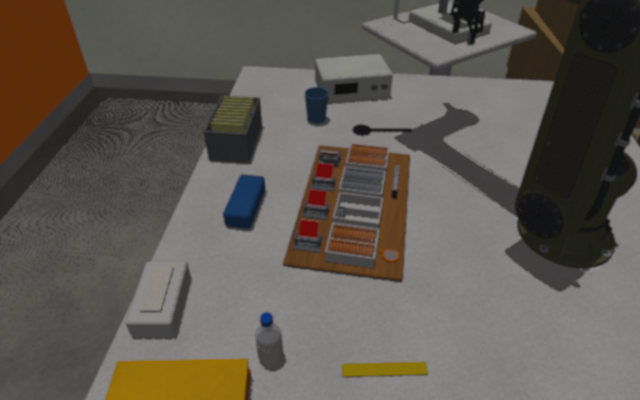

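The top picture shows the bins, left to right: orange full (277,218), nearly empty (317,222), silver full (356,226) and orange full (395,230). The tags behind them show red, red, red and green. So tags 1 and 3 from the left have to go over to green, which means pushing them towards +y.

```bash
cat > h.py <<'E'
from cell import manip
import cv2, numpy as np
from scipy.spatial.transform import Rotation as R
def to_plane(px,K,Rm,t,z):
    px=np.atleast_2d(px).astype(float)
    d=(Rm@np.linalg.inv(K)@np.c_[px,np.ones(len(px))].T).T
    return (t+d*((z-t[2])/d[:,2])[:,None])[:,:2]
def top_cam():
    c=manip.get_calibration("top"); return np.array(c["K"]),R.from_rotvec(c["rotation"]).as_matrix(),np.array(c["xyz"])
def wrist_cam(s):
    c=manip.get_calibration("wrist"); T=np.array(c["tool_from_camera"]); Rt=R.from_rotvec(s["tool_rot"]).as_matrix()
    return np.array(c["K"]),Rt@T[:3,:3],Rt@T[:3,3]+np.array(s["ee_pos"])
def down(yaw,flip=0):   # tool y along board x (yaw)
    c,s=np.cos(yaw+flip*np.pi),np.sin(yaw+flip*np.pi)
    return R.from_matrix(np.array([[-s,c,0],[c,s,0],[0,0,-1]]).T).as_rotvec()
E
python3 - <<'E'
from h import *
im=manip.camera("top"); o=manip.outline_of("top","board")[0]["pixels"].astype(np.uint8)
pts=cv2.findNonZero(o).reshape(-1,2); w=to_plane(pts,*top_cam(),12).astype(np.float32)
(c,sz,a)=cv2.minAreaRect(w); print("board",c,sz,a)
tags=np.array([d["at"] for d in manip.look_for("top","tag")][:4]); tw=to_plane(tags,*top_cam(),45); tw=tw[np.argsort(-tw[:,1])]
d=tw[0]-tw[-1]; yaw=np.arctan2(-d[0],d[1]); print(tw,yaw)
for f in (0,1):
    for p in tw[[0,2]]: print(f,manip.solve_ik([*p,250],down(yaw,f)))
m=tw[1:3].mean(0)
f=min((0,1),key=lambda f:abs(manip.solve_ik([*m,250],down(yaw,f))[5]))
T=np.array(manip.get_calibration("wrist")["tool_from_camera"]);print(f,T.round(2).tolist())
manip.grasp()
off=R.from_rotvec(down(yaw,f)).as_matrix()@T[:3,3]
print(manip.state()["time_s"])
p=m-off[:2]; manip.goto([*p,250],down(yaw,f))
s=manip.state(); im=manip.camera("wrist"); cv2.imwrite("pics/w0.png",im[:,:,::-1])
print(s["time_s"],s["ee_pos"],s["grip_width"],yaw,f)
E
```

```text
board (514.6240234375, -55.43994140625) (471.3036193847656, 273.2449035644531) 85.9647216796875
[[ 616.52957816   91.42939071]
 [ 599.39226264   -5.00073699]
 [ 595.32139698 -116.45538096]
 [ 589.80364504 -222.73466059]] -0.08486566340100221
0 [ 0.46796673  0.10507515  0.18715053  0.         -1.65287171  2.58876026]
0 [ 0.13670663  0.06063646  0.14003605  0.         -1.65019592  2.92002036]
1 [ 0.46796673  0.10507515  0.18715053  0.         -1.65287171 -0.55283239]
1 [ 0.13670663  0.06063646  0.14003605  0.         -1.65019592 -0.2215723 ]
1 [[0.0, -0.95, -0.3, 75.9], [1.0, -0.0, 0.0, -0.61], [-0.0, -0.3, 0.95, -143.16], [0.0, 0.0, 0.0, 1.0]]
1.5167
3.95 [603.19905949  14.09023817 250.05600544] -0.19610841711815916 -0.08486566340100221 1
```

View pics/w0.png

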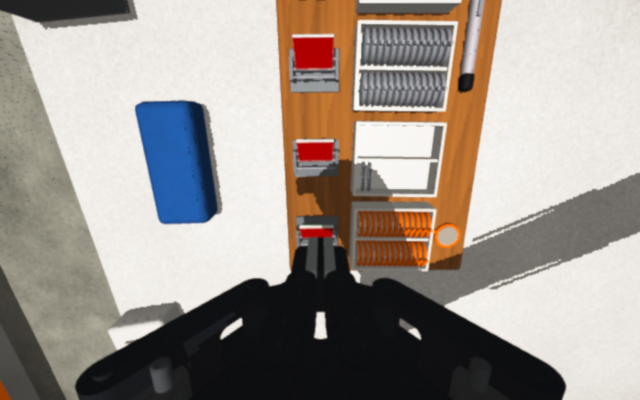

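The wrist picture shows, at the top, the silver bin's tag red at (314,53). Below it are the nearly empty bin's tag, red at (315,151), and the left tag, red at (316,232) by the fingers. I'll fix their positions from the red faces and push.

```bash
cat > m.py <<'E'
from h import *
def measure():
    s=manip.state(); im=manip.camera("wrist").astype(int)
    m=((im[...,0]>130)&(im[...,1]<60)&(im[...,2]<60)).astype(np.uint8)
    n,l,st,ce=cv2.connectedComponentsWithStats(m)
    ok=[(st[i],to_plane(ce[i],*wrist_cam(s),45.5)[0]) for i in range(1,n) if st[i][4]>150]
    return ok
E
python3 - <<'E'
from m import *
for st,w in measure(): print(st,w)
b=np.array([514.6,-55.4]); y=-0.0705; M=np.array([[np.cos(y),-np.sin(y)],[np.sin(y),np.cos(y)]])
for st,w in measure(): print("board coords",M.T@(w-b))
print(manip.state()["time_s"])
E
```

```text
[ 293   38   41   30 1154] [ 598.83485222 -128.09178002]
[297 143  37  18 587] [606.96285356 -17.13921399]
[300 228  33  10 242] [616.68384347  94.03057722]
board coords [ 89.09689454 -66.51684616]
board coords [89.57049528 44.58603167]
board coords [ 91.48870887 156.20602485]
4.1
```

Run:
```python
from m import *
b=np.array([514.6,-55.4]); y=-0.0705; M=np.array([[np.cos(y),-np.sin(y)],[np.sin(y),np.cos(y)]])
W=lambda bx,by,z:[*(b+M@[bx,by]),z]
o=down(y,1)
for t in (166,-53):
    manip.goto(W(89.5,t-54,130),o)
    print(manip.move_linear(W(89.5,t-54,50),v=120,contact_N=8))
    print(manip.move_linear(W(89.5,t-5,50),v=50,contact_N=8), manip.state()["ee_pos"],manip.state()["wrist_force"])
    manip.move_linear(W(89.5,t-12,50),v=60)
    manip.move_linear(W(89.5,t-12,150),v=150)
manip.goto(W(20,-60,330),o); manip.pause(.3)
print(manip.state()["time_s"])
cv2.imwrite("pics/w1.png",manip.camera("wrist")[:,:,::-1])
im=manip.camera("side")[120:300,260:440,::-1]; cv2.imwrite("pics/s1.png",cv2.resize(im,None,fx=3,fy=3))
```

```text
False
False [615.19534158  98.66310528  49.94825749] [ 0.40636682 -0.76180035  0.55849451]
False
False [ 599.75327477 -119.77230092   49.96408315] [-0.66555303  0.52750413 -0.14442301]
12.85
```

View pics/w1.png

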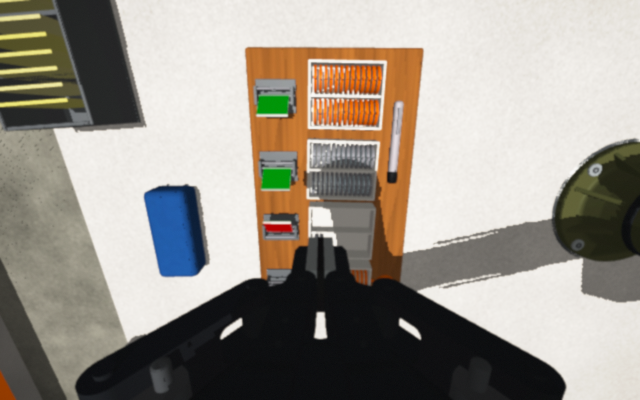

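View pics/s1.png

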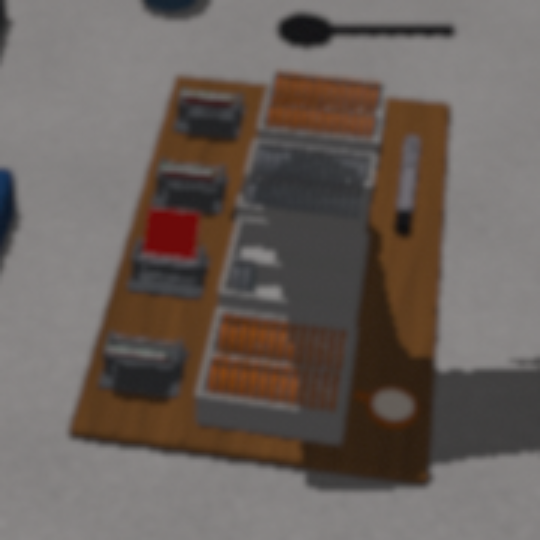

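In the wrist picture the two right-hand tags are green at (273,105) and (276,180), and the nearly empty bin's tag is red at (278,228). In the side crop the left tag (143,365) shows no red and leans to +y like the other green ones. The bins haven't moved.

```bash
python3 -c "
from cell import manip
print(manip.job_done())"
```

```text
the job is handed in; nothing more can be done
None
```

I tipped the two wrong tags (far left and third from left) to green and handed the job in; the final pictures show the three full bins' tags green (far left judged by its lean, as its face was hidden), the nearly empty bin's tag red, and no bin visibly moved.

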